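# Take the deep tool pot off its screw and stand it in the drip tray

### The job

Two white plastic pots hang by keyhole slots on the plywood board at the wash-up bench. Take down the deep one (the ink-knife pot): lift it until the screw head meets the wide part of the keyhole, pull it off, and set it down gently, standing upright and let go, inside the grey drip tray. Leave the shallow soap dish hanging on its screw.

Things in the scene. Friction and masses are not known exactly. Their poses are not given: they have to be found in the camera images.
- holder: Deep pot, white plastic, some 0.2 kg. Origin: middle of the bottom edge of its back plate's rear face; x to the front, z up. Back plate 6 mm thick, 100 wide, 150 high; before it an open box 100 wide, 58 high, out to x = 66. On the plate a grip tab, x 0 to 14, y -30 to 30, z 150 to 200 mm, above the board's top edge: pinch it front to rear. Hangs with its origin 30 mm over the bench.
- dish: Shallow soap dish, white plastic, with a sponge, on the other screw (which hangs on which screw varies); as the pot, but its box is 24 mm high. Both have a keyhole on the plate's midline: slot 11 mm wide, z 100 to 118.5 mm, and below it a wide hole, 38 mm wide, z 60 to 100. Hung, the screw axis is at z = 115; raised 35 mm (24 to 46 will do) the head is level with the wide hole: pull along +x.
- board: Fixed upright plywood board, 290 mm wide, 18 thick, 165 high. Origin: middle of the bottom edge of its front face; x points out of that face, roughly away from the robot, z up; hung pots have the same axes, backs against the face. Steel screws at y = -75 and 75, z = 145 mm: shank 7 mm thick, 10 long, then a head 20 mm in diameter, 6 thick. A pot pulled out 25 mm or more is off.
- tray: Fixed grey plastic drip tray on the bench, 200 mm (its x) by 220 mm (its y), rim 25 mm high, walls and floor 5 mm thick. Origin: centre of its underside; z up.
Things that resemble listed ones, but are neither listed nor needed, are in the scene too. What is shaped like the holder but orange is not meant.

How it is judged (in metres and radians):
On the way:
1. the deep pot has been lifted and drawn off its screw, upright in the air (x of holder in the frame of board above 0.025 m and height (world z) of holder above 0.04 m and angle between holder's own z axis and vertical below 0.4 rad), for 0.1 s.
At the end, for the whole second after the job is handed in: The deep pot stands upright (within 0.1 rad) and at rest with its whole foot on the tray's floor (its origin less than 10 mm above the tray's underside and within the tray's outline); the shallow dish still hangs on its screw, within 20 mm of where it was and tilted less than 0.17 rad (x of holder in the frame of tray between -0.1 and 0.1 m and y of holder in the frame of tray between -0.11 and 0.11 m and z of holder in the frame of tray below 0.01 m and angle between holder's own z axis and vertical below 0.1 rad and linear speed of holder below 0.02 m/s and distance of dish from where it was at the start of the episode below 0.02 m and angle between dish's own z axis and vertical below 0.17 rad); the robot touches nothing.
It fails at once if the soap dish is knocked off or shifted by more than 40 mm (distance of dish from where it was at the start of the episode above 0.04 m).
It fails at once if the pot is dropped (moves faster than 0.7 m/s with no finger on it) (linear speed of holder above 0.7 m/s and contact force between the fingers and holder below 0.1 N).
It also fails if it takes over 42 s, if anything falls off the work surface, if the arm or the gripper's body presses on something with over 40 N, if the wrist force passes 120 N, or if a joint passes its speed limit or range.

### The arm

A 6-joint arm with a two-finger parallel gripper is mounted at the origin on the work surface. World frame = base frame: x ahead of the robot, y to its left, z up, the work surface at z = 0. Lengths are in mm, angles in rad, forces in N, time in s.
With the tool pointing down it reaches from about 350 to 975 mm from the base axis. Payload 4.9 kg.
Tool frame: the origin (TCP) lies midway between the tips of the shut fingers; the grasp point (between the pads) lies 19 mm behind it; z points along the fingers, y is the direction in which the jaws open and shut (so a half turn about z gives the same grasp; the last joint's range is limited). The gripper opens to 85 mm and grips with 20 to 120 N. Pads are 22 mm wide; open, the fingers measure 114 mm over their backs; the gripper's body (76 mm by 85 mm) begins 54 mm behind the grasp point. The pads swing forward as they close: fully open they stand 13 mm farther back than shut.
Start: joints at [-1.365, 0.053, 1.613, -0, 1.476, -0.119], TCP at [199.444, -592.304, 231.304] pointing down, gripper open.
Joint ranges: [-3.01, 3.01], [-1.01, 2.22], [0.06, 2.58], [-1.02, 4.17], [0.09, 2.62], [-3.14, 3.14]. Speed limits (rad/s): [2.57, 2.57, 3.14, 3.14, 3.14, 3.14].

### API

Orientations are given as a 3x3 rotation matrix whose columns are the frame's x, y, z axes.
In Python, from plant import read_state, capture, camera_params, manip, search_frame gives the robot as it stands.
- The arm moves only by the tool arm_command, never from a script. Its argument "motion" is a list that holds one entry, the list of rows, each a list of 7 numbers: the turn, a rotation vector about the tool's x, y, z in units of 360 degrees (1.0 is 360 degrees), then the shift along the tool's x, y, z in units of 4 cm (1.0 is 4 cm), then the gripper command: -1 is fully open, 1 is shut, values between are in proportion. In form: [[[wx, wy, wz, dx, dy, dz, claw], ...]]. A call has 1 to 20 rows; each row shifts and turns the pose as measured when the row begins, along the tool's axes as they then stand; what a row does not reach is not made up. A row lasts 1/12 s, in which the tool goes at most 41.7 mm and 7.16 degrees, less where a joint would pass 70% of its speed; a pose out of reach is approached as far as the arm can. A call with a number of a shift or a turn outside -1 to 1 is refused whole. A call with a gripper value outside its range is refused whole. The fingers move at their own pace and stop on an object; "squeeze" is the grip in N (left out, the last holds). Time passes only in rows, so rows that do not move let the fingers close. It gives the time, the measured TCP pose, the force and the opening at its end, in the units of the state.
- read_state(): the state, without advancing time (a new reading comes with each control period).
- capture(name): name is "scene" or "top" or "wrist"; returns the picture (384x512x3 uint8, blue, green, red); there is no depth.
- camera_params(name): a dict with "vertical_fov" (degrees; the focal length in pixels is half the picture's height over the tangent of half this angle, whatever the lens; pixels are square), "cx", "cy" (the principal point, pixels), "rvec" (rotation vector, rad) and "tvec" (3), from world to camera coordinates, as OpenCV has them; the wrist camera has in their place "hand_eye" (4x4, takes a point from camera to tool coordinates, whose origin is the TCP and whose axes are the flange's). Camera axes: x right, y down, z forward; pixel columns grow to the right and rows downward; lengths in mm; the calibration is good to about 2 mm. The wrist camera is an equidistant fisheye: a pixel r from the principal point sees the ray r / f radians off the axis. A picture is of the moment at which its call begins: read the wrist's pose just before it. camera_params takes no time and is no camera call.
- manip.finish_job(): hands the job in, once; it reports no verdict.
Trained networks look in the newest picture that a camera, given by its name, has taken for a name from the list of things; names that differ only in an ending like _2 or _b are one class to them, and where a whole thing is asked for, a point or a joint stands for the part that bears it (a point fixed in the world has none). Each returns a list of dicts, best first, with "confidence" (0 to 1); they miss things now and then, are a little off and sometimes report something else, mostly with a low value. They report only what shows in the picture. A call takes as long as a camera call. They do not tell look-alikes from the thing itself.
- search_frame(camera, name): "xy" ([column, row] in pixels, amid what is visible of it).
The state is a dict: "clock": time; "joints": joint angles; "qvel": joint speeds; "joint_torque": joint torques, N m; "tool_pos": TCP position; "orientation": TCP orientation; "ft_force": force on the tool from outside, world axes, zero at the start; "moment": the same for the moment, N m; "grip_width": finger opening in mm.
Only numpy, scipy, OpenCV 4.12 (cv2) and the standard library are available. Lean on these libraries where they do the work, as an engineer would, in place of code of your own. Each camera call takes 0.05 s, during which the arm holds its last target.

## Working session

There is one attempt and no reset: what is moved stays moved. The work goes in short steps, Python scripts to look and compute and a tool call to move; the robot and the scene stay as the last step left them, time stands still between calls to the robot, and variables do not carry over. Pictures are saved under pics/ and viewed, and the job is handed in when it is done.

Besides the shell and the picture viewer there is one more tool, called as a command line: name --argument value ..., lists and objects as JSON in quotes. arm_command: Moves the arm, as the interface text tells. Its arguments: {"type":"object","properties":{"motion":{"type":"array","items":{"type":"array","items":{"type":"array","items":{"type":"number"}}}},"squeeze":{"type":"number"}},"required":["motion"]}

```bash
mkdir -p pics; cat > h.py <<'E'
import numpy as np, cv2
from plant import read_state, capture, camera_params, manip, search_frame
def cam(name):
    p=camera_params(name); f=192/np.tan(np.radians(p['vertical_fov'])/2)
    return p,f
def proj(name,P):
    p,f=cam(name); R=cv2.Rodrigues(np.array(p['rvec'],float))[0]
    c=(np.atleast_2d(P)@R.T)+np.array(p['tvec'],float).ravel()
    return np.c_[p['cx']+f*c[:,0]/c[:,2],p['cy']+f*c[:,1]/c[:,2]]
def ray(name,xy):
    p,f=cam(name); R=cv2.Rodrigues(np.array(p['rvec'],float))[0]
    d=np.array([(xy[0]-p['cx'])/f,(xy[1]-p['cy'])/f,1.]); o=-R.T@np.array(p['tvec'],float).ravel()
    return o,R.T@d
def atz(name,xy,z):
    o,d=ray(name,xy); return o+d*(z-o[2])/d[2]
E
python3 - <<'E'
from h import *
for n in ['scene','top']:
    im=capture(n); cv2.imwrite(f'pics/{n}0.png',cv2.resize(im,None,fx=1.5,fy=1.5,interpolation=cv2.INTER_CUBIC)); 
    o,d=ray(n,(256,192)); print(n,camera_params(n),o.round(0))
    for t in ['holder','dish','board','tray']:
        print(t,[(np.round(r['xy'],1),round(r['confidence'],2)) for r in search_frame(n,t)])
s=read_state(); print(s['clock'],s['tool_pos'],s['orientation'],s['grip_width'])
E
```

```text
scene {'vertical_fov': 54.25321353149523, 'cx': 250.68875392682705, 'cy': 196.4210845250057, 'rvec': array([ 2.22159349,  1.45284957, -0.41507487]), 'tvec': array([-285.46985193, -298.48889254, 1300.17575089])} [ 971. -107.  952.]
holder [(array([311.6, 191.3]), 0.9), (array([375.6, 182.8]), 0.76), (array([274.5, 143.8]), 0.7)]
dish [(array([253.3, 194.2]), 0.72)]
board [(array([276.5, 185.4]), 0.65)]
tray [(array([154.6, 275.1]), 0.69)]
top {'vertical_fov': 45.27773191425115, 'cx': 251.0136172802528, 'cy': 187.49742871001988, 'rvec': array([ 2.20525407, -2.19255469,  0.05181674]), 'tvec': array([  89.30687203,  449.51570584, 1197.83565097])} [ 394.   93. 1217.]
holder [(array([191.8, 145.4]), 0.81), (array([189.7, 235.8]), 0.78), (array([107.3, 138.6]), 0.75)]
dish [(array([245.9, 163.3]), 0.7)]
board [(array([208. , 174.7]), 0.64)]
tray [(array([360.3, 150.9]), 0.81)]
0.5 [ 199.44616021 -592.26663259  231.25994228] [[ 9.47722279e-01  3.19096352e-01  1.18496125e-05]
 [ 3.19096350e-01 -9.47722275e-01  9.77271148e-05]
 [ 4.24145075e-05 -8.88369958e-05 -9.99999995e-01]] 85.52172292386197
```

View pics/scene0.png

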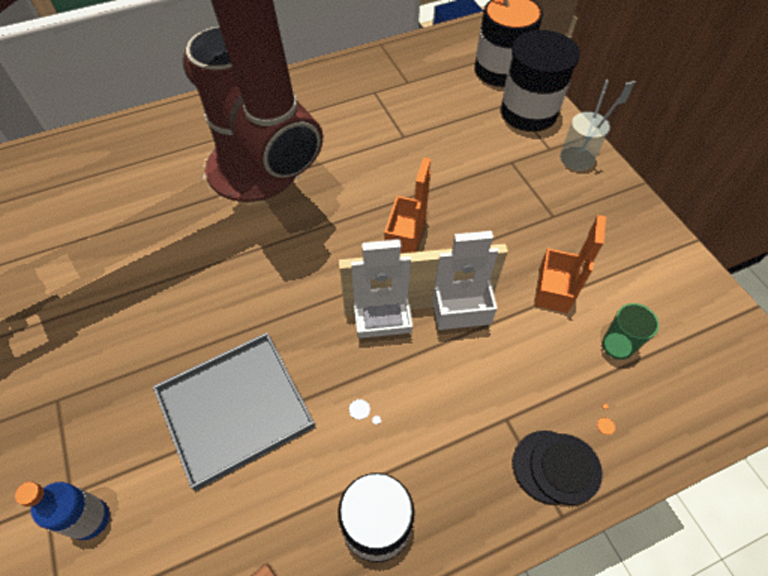

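View pics/top0.png

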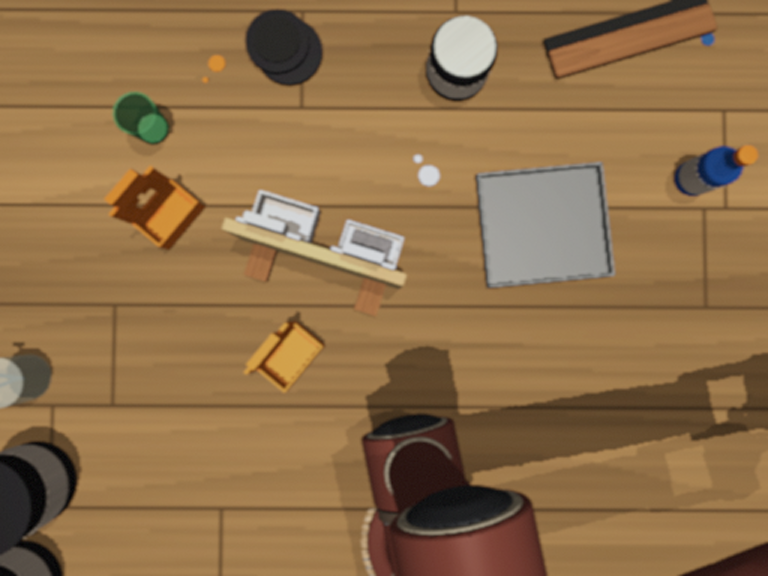

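The scene view shows the deep white pot at (309,193) px and the shallow dish with its sponge at (254,205). The top view shows them at (187,143) and (246,163). The tray is at about (362,150) in the top view, and the orange pots are decoys. Next I'll zoom in to measure the corners.

```bash
python3 - <<'E'
from h import *
a=capture('scene'); b=capture('top'); np.save('a.npy',a); np.save('b.npy',b)
A=cv2.resize(a[145:235,220:350],None,fx=6,fy=6,interpolation=cv2.INTER_CUBIC)
B=cv2.resize(b[115:205,140:280],None,fx=5.7,fy=5.7,interpolation=cv2.INTER_CUBIC)
T=cv2.resize(b[100:200,300:420],None,fx=6,fy=6,interpolation=cv2.INTER_CUBIC)
for i,(n,I) in enumerate([('za',A),('zb',B),('zt',T)]): cv2.imwrite(f'pics/{n}.png',I)
E
```

```text
(no output)
```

View pics/za.png

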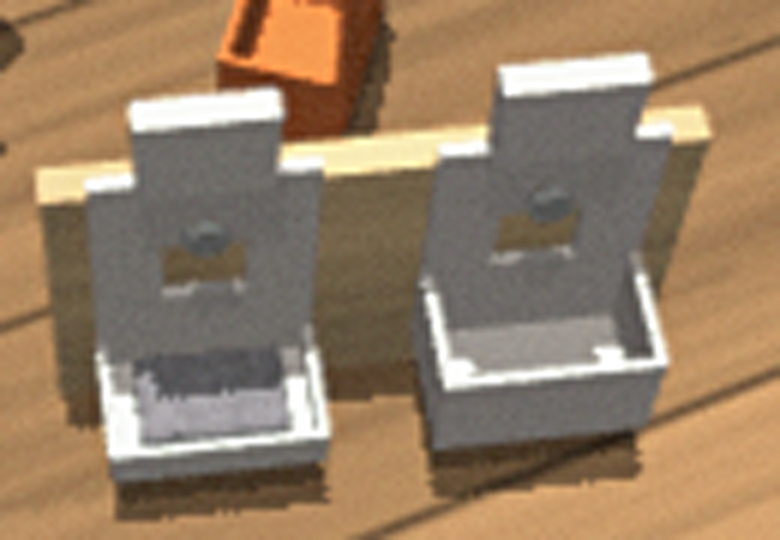

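View pics/zb.png

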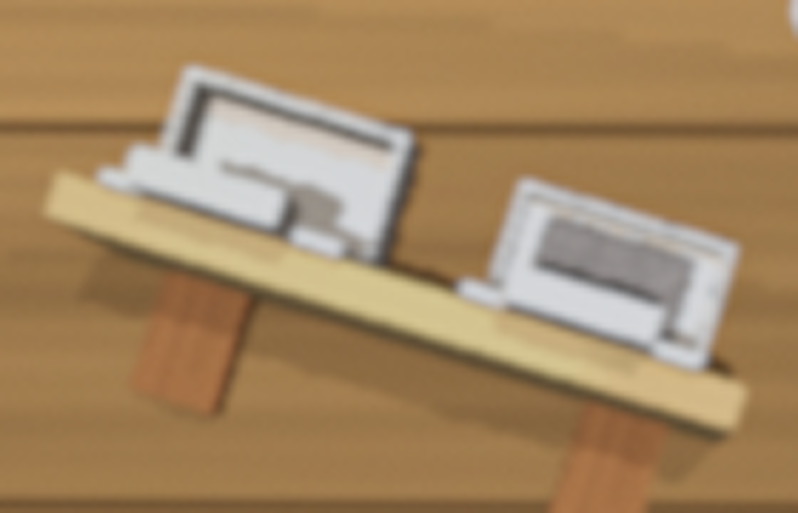

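View pics/zt.png

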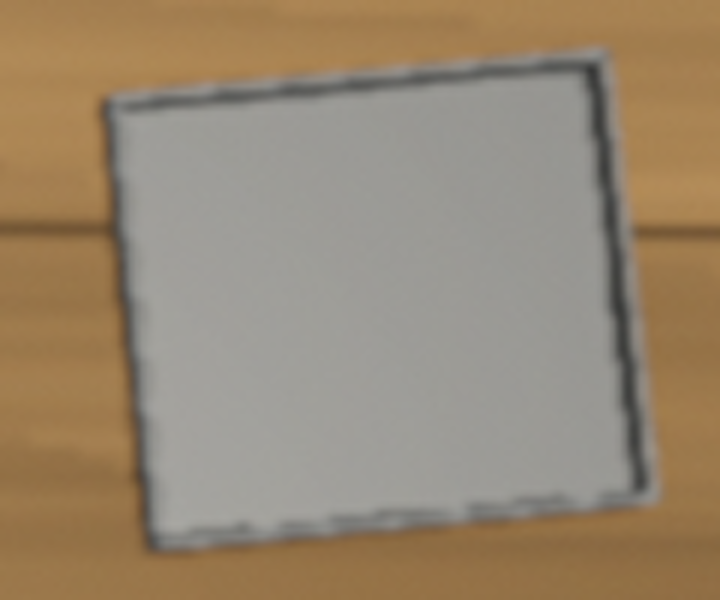

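```bash
cat > fit.py <<'E'
from h import *
from scipy.optimize import least_squares
def un(p,s,off): return (np.array(p,float)+.5)/s-.5+np.array(off)
top=[((60,170),(0,145,165)),((42,215),(-18,145,165)),((748,382),(0,-145,165)),((735,433),(-18,-145,165)),((187,66),(66,125,88)),((413,128),(66,25,88)),((522,178),(66,-25,54)),((740,240),(66,-125,54)),((132,145),(14,105,230))]
sc=[((38,203),(0,-145,165)),((37,170),(-18,-145,165)),((710,138),(0,145,165)),((705,107),(-18,145,165)),((445,388),(66,25,88)),((668,365),(66,125,88)),((110,460),(66,-125,54)),((330,435),(66,-25,54)),((502,97),(14,45,230)),((655,82),(14,105,230)),((497,67),(0,45,230)),((650,55),(0,105,230))]
tr=[((107,95),(100,110,25)),((608,47),(100,-110,25)),((658,500),(-100,-110,25)),((150,550),(-100,110,25))]
def T(q,L):
    L=np.array(L,float); c,s=np.cos(q[2]),np.sin(q[2])
    return np.c_[c*L[:,0]-s*L[:,1]+q[0],s*L[:,0]+c*L[:,1]+q[1],L[:,2]]
def res(q,sets):
    return np.concatenate([(proj(n,T(q,[l for _,l in S]))-np.array([un(p,s,o) for p,_ in S])).ravel() for n,S,s,o in sets])
S1=[('top',top,5.7,(140,115)),('scene',sc,6,(220,145))]
for nm,S in [('both',S1),('top',S1[:1]),('scene',S1[1:]),('tray',[('top',tr,6,(300,100))])]:
    r=least_squares(res,[500,0,0],args=(S,),loss='soft_l1'); print(nm,r.x.round(3)); print(res(r.x,S).reshape(-1,2).round(1).tolist())
E
python3 fit.py
```

```text
both [ 4.97148e+02  1.85132e+02 -2.96000e-01]
[[0.2, 0.1], [1.0, -0.4], [0.2, 0.3], [0.1, -1.1], [0.6, -0.3], [-0.4, 0.8], [0.4, -0.1], [-0.2, 0.6], [0.7, -0.4], [0.3, 0.2], [-0.1, -0.1], [0.4, -0.1], [-0.4, -0.5], [0.4, -0.1], [0.3, -0.1], [0.2, -0.2], [0.2, 0.1], [0.9, -0.4], [-0.1, -0.3], [0.6, -0.0], [-0.5, -0.4]]
top [ 4.97066e+02  1.85782e+02 -2.93000e-01]
[[-0.1, 0.3], [0.7, -0.1], [-0.1, 0.2], [-0.1, -1.2], [0.2, -0.2], [-0.7, 0.8], [0.1, -0.2], [-0.5, 0.5], [0.4, -0.2]]
scene [497.317 184.534  81.382]
[[0.1, 0.1], [-0.2, -0.2], [0.3, 0.2], [-0.5, -0.2], [0.1, 0.1], [0.1, 0.1], [-0.1, -0.2], [-0.1, 0.2], [0.7, -0.2], [-0.2, -0.0], [0.4, 0.2], [-0.7, -0.1]]
tray [ 5.50040e+02 -1.99116e+02  1.00000e-01]
[[-0.3, -0.3], [-0.1, -0.1], [0.0, 0.4], [0.3, 0.0]]
```

arm_command --motion '[[[0,0,-0.0189,0,0,-0.3,-1],[0,0,-0.0189,0,0,-0.3,-1],[0,0,-0.0189,0,0,-0.3,-1],[0,0,-0.0189,0,0,-0.3,-1],[0,0,-0.0189,0,0,-0.3,-1],[0,0,-0.0189,0,0,-0.3,-1],[0,0,-0.0189,0,0,-0.3,-1],[0,0,-0.0189,0,0,-0.3,-1],[0,0,0,0,0,0,-1]]]'

```text
clock: 1.35
tool_pos: [199.3, -591.4, 329.8]
orientation: [[0.247, 0.969, -0.001], [0.969, -0.247, 0.004], [0.003, -0.002, -1.0]]
ft_force: [0.3, 0.0, 0.4]
grip_width: 85.1
```

```bash
cat > to.py <<'E'
import sys; from h import *
# usage: target x y z yaw_of_tool_y(rad): prints shift in tool units, turn
s=read_state(); R=np.array(s['orientation']); p=np.array(s['tool_pos'])
t=np.array([float(v) for v in sys.argv[1:4]]); yaw=float(sys.argv[4]) if len(sys.argv)>4 else -0.297
y=np.array([np.cos(yaw),np.sin(yaw),0]); z=np.array([0,0,-1.]); Rt=np.c_[np.cross(y,z),y,z]
from scipy.spatial.transform import Rotation as Ro
print('clk',round(s['clock'],2),'p',p.round(1),'d_units',(R.T@(t-p)/40).round(3),'turn',(Ro.from_matrix(R.T@Rt).as_rotvec()/2/np.pi).round(4),'F',np.round(s['ft_force'],1),'w',round(s['grip_width'],1),'q',np.round(s['joints'],2))
E
python3 to.py 525.7 254.8 320
```

```text
clk 1.35 p [ 199.3 -591.4  329.8] d_units [22.515  2.689  0.315] turn [-0.0003 -0.0005  0.0076] F [0.3 0.  0.4] w 85.1 q [-1.37  0.01  1.49  0.    1.64 -1.12]
```

arm_command --motion '[[[0,0,0.0004,0.95,0.11,0,-1],[0,0,0.0004,0.95,0.11,0,-1],[0,0,0.0004,0.95,0.11,0,-1],[0,0,0.0004,0.95,0.11,0,-1],[0,0,0.0004,0.95,0.11,0,-1],[0,0,0.0004,0.95,0.11,0,-1],[0,0,0.0004,0.95,0.11,0,-1],[0,0,0.0004,0.95,0.11,0,-1],[0,0,0.0004,0.95,0.11,0,-1],[0,0,0.0004,0.95,0.11,0,-1],[0,0,0.0004,0.95,0.11,0,-1],[0,0,0.0004,0.95,0.11,0,-1],[0,0,0.0004,0.95,0.11,0,-1],[0,0,0.0004,0.95,0.11,0,-1],[0,0,0.0004,0.95,0.11,0,-1],[0,0,0.0004,0.95,0.11,0,-1],[0,0,0.0004,0.95,0.11,0,-1],[0,0,0.0004,0.95,0.11,0,-1],[0,0,0.0004,0.95,0.11,0,-1],[0,0,0,0,0,0,-1]]]'

```text
clock: 3.02
tool_pos: [504.0, 102.5, 318.0]
orientation: [[0.368, 0.93, -0.002], [0.93, -0.368, 0.01], [0.008, -0.006, -1.0]]
ft_force: [-1.2, 0.2, -0.2]
grip_width: 85.7
```

```bash
python3 to.py 525.7 254.8 320; python3 - <<'E'
from h import *
cv2.imwrite('pics/w1.png',capture('wrist')); print(camera_params('wrist'))
E
```

```text
clk 3.02 p [504.  102.5 318. ] d_units [ 3.741 -0.896 -0.013] turn [-0.0008 -0.0014 -0.0127] F [-1.2  0.2 -0.2] w 85.7 q [ 0.05 -0.25  1.75  0.01  1.64  0.43]
{'vertical_fov': 65.70646984690485, 'cx': 252.94586885121947, 'cy': 191.0756845823153, 'hand_eye': array([[-6.80214030e-04, -9.47997663e-01, -3.18276560e-01,
         8.15940752e+01],
       [ 9.99999594e-01, -8.33205198e-04,  3.44552005e-04,
         4.42302974e-02],
       [-5.91824180e-04, -3.18276196e-01,  9.47997844e-01,
        -1.43907053e+02],
       [ 0.00000000e+00,  0.00000000e+00,  0.00000000e+00,
         1.00000000e+00]])}
```

View pics/w1.png

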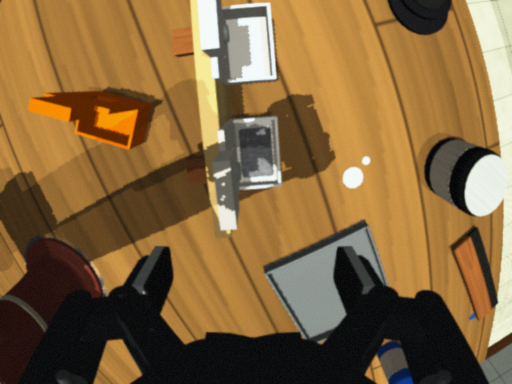

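The wrist view shows the dish with its sponge at (258,152) and the deep pot beyond it at (248,42). I'll move over the pot's tab.

arm_command --motion '[[[-0.0002,-0.0003,-0.003,0.8,-0.2,0,-1],[-0.0002,-0.0003,-0.003,0.8,-0.2,0,-1],[-0.0002,-0.0003,-0.003,0.8,-0.2,0,-1],[-0.0002,-0.0003,-0.003,0.8,-0.2,0,-1],[0,0,0,0.3,0,0,-1],[0,0,0,0,0,0,-1]]]'

```text
clock: 3.57
tool_pos: [521.1, 242.3, 314.7]
orientation: [[0.315, 0.949, -0.004], [0.949, -0.315, -0.006], [-0.007, -0.002, -1.0]]
ft_force: [0.2, -0.4, -0.7]
grip_width: 85.2
```

```bash
python3 to.py 525.7 254.8 280; python3 - <<'E'
from h import *
s=read_state(); im=capture('wrist'); p=camera_params('wrist'); f=192/np.tan(np.radians(p['vertical_fov'])/2)
R=np.array(s['orientation']); t=np.array(s['tool_pos']); H=np.array(p['hand_eye'])
q=(497.15,185.1,-0.297); c,sn=np.cos(q[2]),np.sin(q[2])
big=cv2.resize(im,None,fx=1.5,fy=1.5)
for L in [(0,45,230),(14,45,230),(0,105,230),(14,105,230),(66,25,88),(66,125,88),(0,145,165),(-18,145,165)]:
    P=np.array([c*L[0]-sn*L[1]+q[0],sn*L[0]+c*L[1]+q[1],L[2]])
    tl=R.T@(P-t); v=H[:3,:3].T@(tl-H[:3,3]); r=np.hypot(v[0],v[1]); th=np.arctan2(r,v[2])
    u=np.array([p['cx'],p['cy']])+f*th*v[:2]/r; 
    cv2.circle(big,tuple(np.round((u+.5)*1.5-.5).astype(int)),2,(0,0,255),-1)
cv2.imwrite('pics/w2.png',big)
E
```

```text
clk 3.57 p [521.1 242.3 314.7] d_units [0.339 0.014 0.865] turn [-0.0003  0.0011 -0.0037] F [ 0.2 -0.4 -0.7] w 85.2 q [ 0.31 -0.1   1.62 -0.    1.62  0.63]
```

View pics/w2.png

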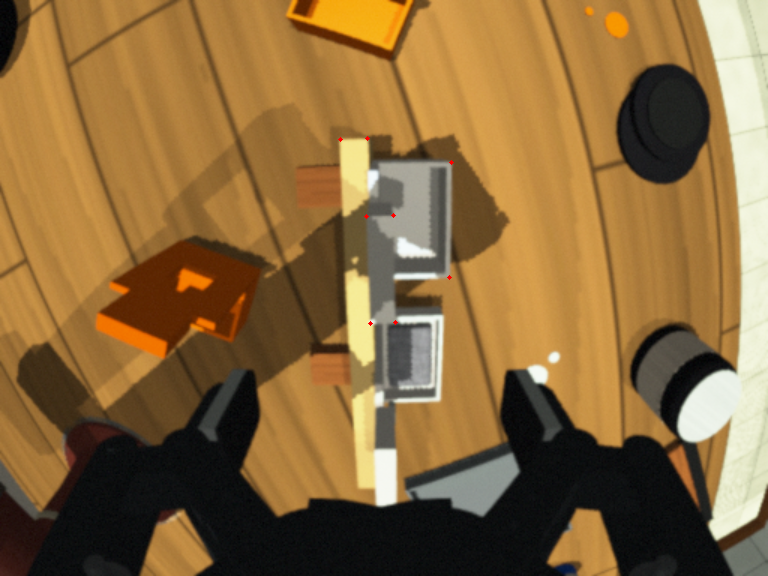

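The model points (red) land on the pot's tab, its box and the board corners, so the fit holds. I'll align and descend.

arm_command --motion '[[[-0.0001,0.0005,-0.002,0.17,0.01,0.4,-1],[-0.0001,0.0005,-0.0017,0.17,0.0,0.4,-1],[0,0,0,0,0,0,-1]]]'

```text
clock: 3.87
tool_pos: [526.3, 249.3, 283.1]
orientation: [[0.3, 0.954, 0.001], [0.954, -0.3, -0.002], [-0.002, 0.002, -1.0]]
ft_force: [0.7, -0.4, -0.0]
grip_width: 85.3
```

```bash
python3 to.py 525.7 254.8 187
```

```text
clk 3.87 p [526.3 249.3 283.1] d_units [ 0.131 -0.062  2.403] turn [ 0.0003  0.0003 -0.0013] F [ 0.7 -0.4 -0. ] w 85.3 q [ 0.32 -0.07  1.65 -0.    1.56  0.62]
```

arm_command --motion '[[[0,0,-0.0006,0.06,-0.03,0.5,-1],[0,0,-0.0006,0.06,-0.03,0.5,-1],[0,0,0,0,0,0.5,-1],[0,0,0,0,0,0.5,-1],[0,0,0,0,0,0.3,-1],[0,0,0,0,0,0,-1]]]'

```text
clock: 4.37
tool_pos: [528.2, 243.5, 193.4]
orientation: [[0.31, 0.951, 0.008], [0.951, -0.31, -0.005], [-0.003, 0.009, -1.0]]
ft_force: [-0.0, 0.5, -0.7]
grip_width: 85.4
```

```bash
python3 to.py 525.7 254.8 187;python3 - <<'E'
from h import *
a=capture('scene');cv2.imwrite('pics/s2.png',cv2.resize(a[110:240,220:380],None,fx=4.5,fy=4.5,interpolation=cv2.INTER_CUBIC))
cv2.imwrite('pics/w3.png',capture('wrist'))
E
```

```text
clk 4.37 p [528.2 243.5 193.4] d_units [ 0.249 -0.149  0.158] turn [ 0.0014  0.0004 -0.0029] F [-0.   0.5 -0.7] w 85.4 q [ 0.31 -0.03  1.76 -0.01  1.41  0.62]
```

View pics/s2.png

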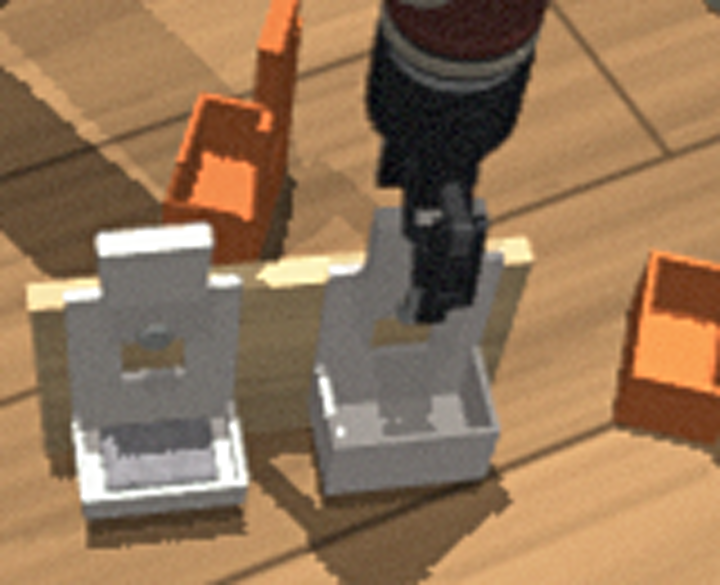

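View pics/w3.png

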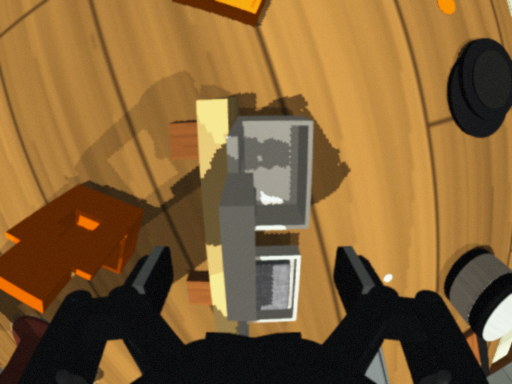

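arm_command --motion '[[[0.0007,0.0002,-0.0015,0.13,-0.08,0.08,-1],[0.0007,0.0002,-0.0015,0.12,-0.07,0.08,-1],[0,0,0,0,0,0,-1]]]'

```text
clock: 4.72
tool_pos: [529.2, 256.5, 194.4]
orientation: [[0.291, 0.957, 0.01], [0.957, -0.291, 0.004], [0.007, 0.009, -1.0]]
ft_force: [0.2, 0.2, -0.3]
grip_width: 85.3
```

```bash
python3 to.py 525.7 254.8 187
```

```text
clk 4.72 p [529.2 256.5 194.4] d_units [-0.066 -0.072  0.184] turn [ 0.0014 -0.0011  0.0002] F [ 0.2  0.2 -0.3] w 85.3 q [ 0.32 -0.02  1.75  0.    1.4   0.62]
```

arm_command --motion '[[[0.0014,-0.0005,0,-0.03,-0.06,0.18,-1],[0.0007,-0.0005,0,0,-0.03,0.1,-1],[0,0,0,0,0,0,-1]]]'

```text
clock: 4.97
tool_pos: [526.1, 257.7, 184.7]
orientation: [[0.29, 0.957, -0.002], [0.957, -0.29, 0.003], [0.002, -0.003, -1.0]]
ft_force: [-0.6, -0.1, -0.3]
grip_width: 85.2
```

```bash
python3 to.py 525.7 254.8 187
```

```text
clk 4.97 p [526.1 257.7 184.7] d_units [-0.072  0.01  -0.058] turn [-0.0004 -0.0004  0.0005] F [-0.6 -0.1 -0.3] w 85.2 q [ 0.33 -0.01  1.75  0.    1.4   0.62]
```

arm_command --motion '[[[0,0,0,0,0,0,1],[0,0,0,0,0,0,1],[0,0,0,0,0,0,1],[0,0,0,0,0,0,1],[0,0,0,0,0,0,1],[0,0,0,0,0,0,1]]]' --squeeze 50

```text
clock: 5.47
tool_pos: [526.5, 257.6, 184.5]
orientation: [[0.29, 0.957, -0.001], [0.957, -0.29, 0.002], [0.002, -0.002, -1.0]]
ft_force: [6.2, -1.9, -1.4]
grip_width: 13.3
```

arm_command --motion '[[[0,0,0,0,0.02,-0.2,1],[0,0,0,0,0.01,-0.2,1],[0,0,0,0,0,-0.2,1],[0,0,0,0,0,-0.2,1],[0,0,0,0,0,0,1]]]'

```text
clock: 5.88
tool_pos: [527.2, 256.4, 217.8]
orientation: [[0.29, 0.957, -0.003], [0.957, -0.29, 0.001], [-0.0, -0.003, -1.0]]
ft_force: [1.0, 0.2, -2.1]
grip_width: 13.5
```

```bash
python3 to.py 526.5 257.6 219.5;python3 - <<'E'
from h import *
a=capture('scene');cv2.imwrite('pics/s3.png',cv2.resize(a[110:240,220:380],None,fx=4.5,fy=4.5,interpolation=cv2.INTER_CUBIC))
E
```

```text
clk 5.88 p [527.2 256.4 217.8] d_units [ 0.024 -0.026 -0.043] turn [-0.0005  0.      0.0004] F [ 1.   0.2 -2.1] w 13.5 q [ 0.32 -0.03  1.72  0.    1.46  0.62]
```

View pics/s3.png

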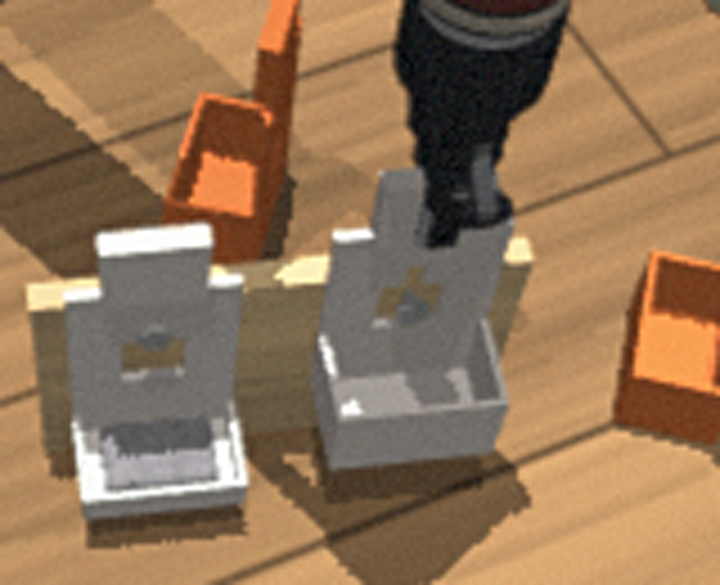

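The pot is up about 33 mm, its weight shows on the wrist (−2 N), and the screw head sits level with the wide hole. I'll pull it out.

arm_command --motion '[[[0,0,0,0,0.12,0,1],[0,0,0,0,0.15,0,1],[0,0,0,0,0.15,0,1],[0,0,0,0,0.15,0,1],[0,0,0,0,0.15,0,1],[0,0,0,0,0.2,0,1],[0,0,0,0,0,0,1]]]'

```text
clock: 6.52
tool_pos: [564.7, 244.3, 214.7]
orientation: [[0.29, 0.957, -0.008], [0.957, -0.29, -0.0], [-0.003, -0.008, -1.0]]
ft_force: [0.1, -0.5, -2.1]
grip_width: 13.7
```

```bash
python3 to.py 526.5 257.6 219.5
```

```text
clk 6.52 p [564.7 244.3 214.7] d_units [ 0.041 -1.011 -0.112] turn [-0.0012  0.0004  0.0005] F [ 0.1 -0.5 -2.1] w 13.7 q [0.29 0.05 1.65 0.   1.46 0.58]
```

arm_command --motion '[[[-0.0006,0,0,0,0.3,-0.15,1],[-0.0006,0,0,0,0.4,-0.25,1],[0,0,0,0,0.4,-0.3,1],[0,0,0,0,0.4,-0.3,1],[0,0,0,0,0.3,-0.3,1],[0,0,0,0,0.15,-0.2,1],[0,0,0,0,0,0,1]]]'

```text
clock: 7.1
tool_pos: [642.2, 219.8, 271.9]
orientation: [[0.29, 0.957, -0.01], [0.957, -0.291, -0.004], [-0.007, -0.008, -1.0]]
ft_force: [0.5, -0.1, -2.3]
grip_width: 13.4
```

```bash
python3 to.py 526.0 -188.5 270;python3 - <<'E'
from h import *
a=capture('scene');cv2.imwrite('pics/s4.png',cv2.resize(a,None,fx=1.5,fy=1.5,interpolation=cv2.INTER_CUBIC))
E
```

```text
clk 7.1 p [642.2 219.8 271.9] d_units [-10.612   0.186   0.116] turn [-0.0013  0.0011  0.0004] F [ 0.5 -0.1 -2.3] w 13.4 q [ 0.22  0.16  1.43 -0.    1.56  0.52]
```

View pics/s4.png

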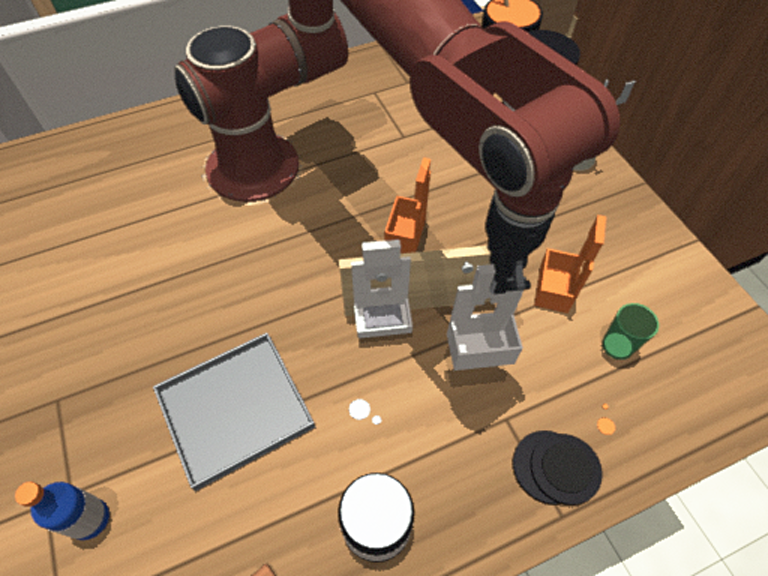

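arm_command --motion '[[[-0.0006,0.0005,0,-0.4,0.01,0,1],[-0.0006,0.0005,0,-0.7,0.01,0,1],[0,0,0,-0.75,0.01,0,1],[0,0,0,-0.75,0.01,0,1],[0,0,0,-0.75,0.01,0,1],[0,0,0,-0.75,0.01,0,1],[0,0,0,-0.75,0.01,0,1],[0,0,0,-0.75,0.01,0,1],[0,0,0,-0.75,0.01,0,1],[0,0,0,-0.75,0.01,0,1],[0,0,0,-0.75,0.01,0,1],[0,0,0,-0.75,0.01,0,1],[0,0,0,-0.75,0.01,0,1],[0,0,0,-0.6,0.01,0,1],[0,0,0,-0.3,0,0,1],[0,0,0,0,0,0,1]]]'

```text
clock: 8.48
tool_pos: [502.7, -186.6, 252.7]
orientation: [[0.28, 0.96, -0.03], [0.96, -0.28, 0.003], [-0.005, -0.03, -1.0]]
ft_force: [0.0, -0.4, -3.7]
grip_width: 13.6
```

```bash
python3 to.py 525 -190 270
```

```text
clk 8.48 p [ 502.7 -186.6  252.7] d_units [ 0.073  0.545 -0.449] turn [-0.0048  0.0008  0.0021] F [ 0.  -0.4 -3.7] w 13.6 q [-0.49 -0.15  1.78 -0.01  1.55 -0.2 ]
```

arm_command --motion '[[[-0.002,0.0004,0.001,0.03,0.27,0.1,1],[-0.002,0.0004,0.001,0.03,0.27,0.1,1],[-0.001,0,0,0,0,0.1,1],[0,0,0,0,0,0,1]]]'

```text
clock: 8.82
tool_pos: [524.3, -187.9, 236.6]
orientation: [[0.293, 0.956, 0.002], [0.956, -0.293, 0.002], [0.003, 0.002, -1.0]]
ft_force: [-0.2, -0.9, -1.9]
grip_width: 13.5
```

```bash
python3 to.py 525 -190 164;python3 - <<'E'
from h import *
a=capture('scene');cv2.imwrite('pics/s5.png',cv2.resize(a[130:340,60:300],None,fx=2.8,fy=2.8,interpolation=cv2.INTER_CUBIC))
a=capture('top');cv2.imwrite('pics/t5.png',cv2.resize(a[70:230,270:450],None,fx=3.5,fy=3.5,interpolation=cv2.INTER_CUBIC))
E
```

```text
clk 8.82 p [ 524.3 -187.9  236.6] d_units [-0.049  0.029  1.815] turn [ 0.0003 -0.0004  0.    ] F [-0.2 -0.9 -1.9] w 13.5 q [-0.48 -0.11  1.77  0.    1.49 -0.18]
```

View pics/s5.png

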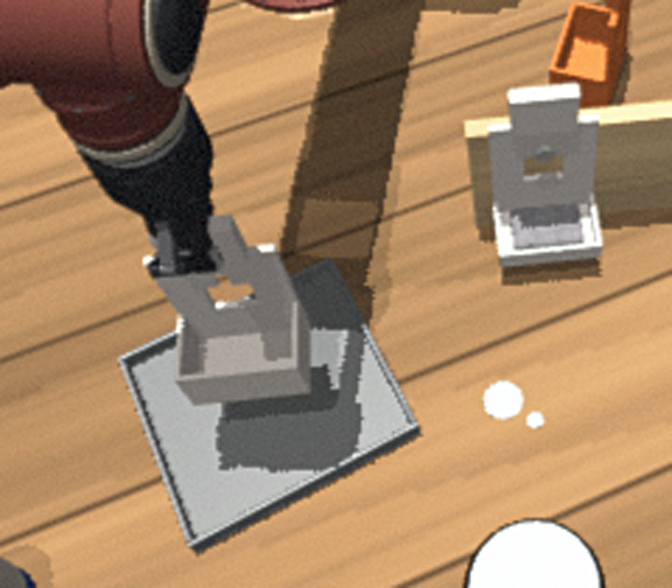

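View pics/t5.png

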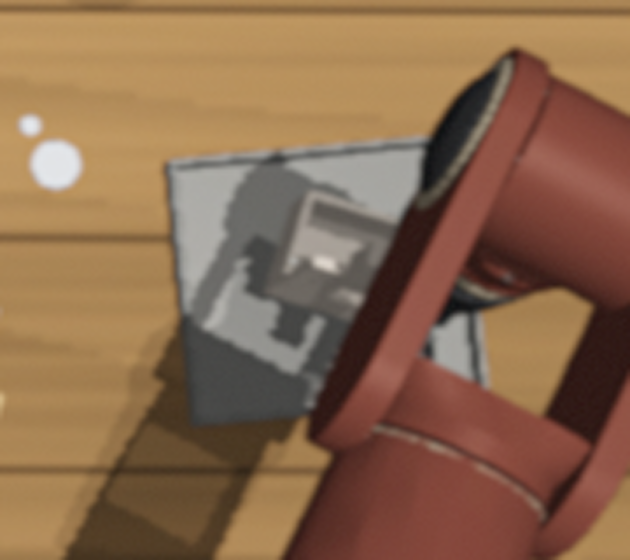

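arm_command --motion '[[[0,0,0,0,0.01,0.3,1],[0,0,0,-0.02,0.02,0.3,1],[0,0,0,-0.02,0,0.3,1],[0,0,0,0,0,0.3,1],[0,0,0,0,0,0.25,1],[0,0,0,0,0,0.1,1],[0,0,0,0,0,0,1]]]'

```text
clock: 9.5
tool_pos: [525.0, -188.1, 167.5]
orientation: [[0.29, 0.957, 0.001], [0.957, -0.29, 0.003], [0.003, -0.0, -1.0]]
ft_force: [-0.1, -0.2, -2.4]
grip_width: 13.4
```

```bash
python3 to.py 525 -190 160;python3 - <<'E'
from h import *
a=capture('scene');cv2.imwrite('pics/s6.png',cv2.resize(a[190:340,90:240],None,fx=4,fy=4,interpolation=cv2.INTER_CUBIC))
E
```

```text
clk 9.5 p [ 525.  -188.1  167.5] d_units [-0.047  0.014  0.187] turn [-0.     -0.0004  0.0005] F [-0.1 -0.2 -2.4] w 13.4 q [-0.48 -0.06  1.83  0.    1.37 -0.19]
```

View pics/s6.png

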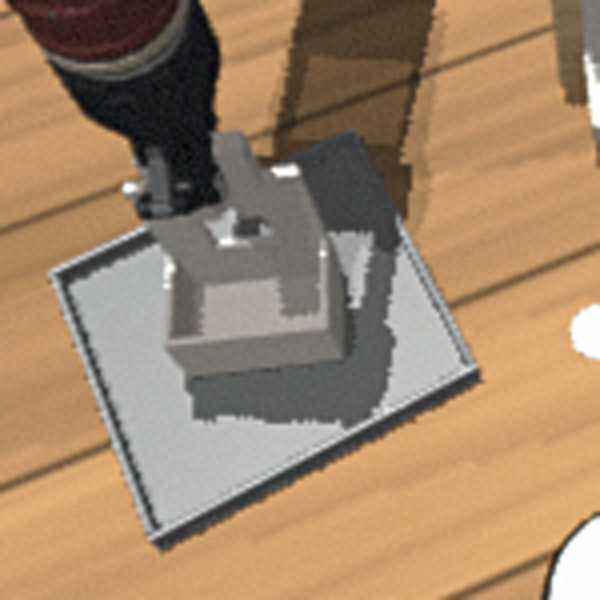

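arm_command --motion '[[[0,0,0,0,0,0.07,1],[0,0,0,0,0,0.06,1],[0,0,0,0,0,0,1]]]'

```text
clock: 9.8
tool_pos: [525.7, -188.6, 163.3]
orientation: [[0.29, 0.957, 0.003], [0.957, -0.29, 0.002], [0.002, 0.002, -1.0]]
ft_force: [-0.3, 0.3, -2.1]
grip_width: 13.5
```

arm_command --motion '[[[0,0,0,0,0,0.06,1],[0,0,0,0,0,0.03,1],[0,0,0,0,0,0,1]]]'

```text
clock: 10.05
tool_pos: [526.6, -189.1, 161.0]
orientation: [[0.29, 0.957, 0.005], [0.957, -0.29, 0.0], [0.002, 0.005, -1.0]]
ft_force: [0.5, -0.5, -2.9]
grip_width: 13.4
```

arm_command --motion '[[[0,0,0,0,0,0.04,1],[0,0,0,0,0,0.03,1],[0,0,0,0,0,0,1]]]'

```text
clock: 10.3
tool_pos: [527.5, -189.5, 159.9]
orientation: [[0.29, 0.957, 0.008], [0.957, -0.29, -0.001], [0.001, 0.008, -1.0]]
ft_force: [1.3, -0.2, -2.7]
grip_width: 13.3
```

arm_command --motion '[[[0.0008,0,0,0,-0.02,0.05,1],[0.0005,0,0,0,-0.01,0.04,1],[0,0,0,0,0,0,1]]]'

```text
clock: 10.55
tool_pos: [528.4, -190.0, 159.9]
orientation: [[0.29, 0.957, 0.005], [0.957, -0.29, -0.001], [0.001, 0.005, -1.0]]
ft_force: [0.9, 0.2, -1.3]
grip_width: 13.6
```

arm_command --motion '[[[0.0005,0,0,0,-0.03,0.07,1],[0.0003,0,0,0,0,0.05,1],[0,0,0,0,0,0,1]]]'

```text
clock: 10.8
tool_pos: [529.4, -190.6, 159.9]
orientation: [[0.29, 0.957, 0.005], [0.957, -0.29, -0.002], [-0.0, 0.006, -1.0]]
ft_force: [0.6, -0.5, -2.1]
grip_width: 13.4
```

```bash
python3 to.py 525 -190 160;python3 - <<'E'
from h import *
a=capture('scene');cv2.imwrite('pics/s7.png',cv2.resize(a[190:340,90:240],None,fx=4,fy=4,interpolation=cv2.INTER_CUBIC))
E
```

```text
clk 10.8 p [ 529.4 -190.6  159.9] d_units [-0.018 -0.109 -0.002] turn [0.0009 0.     0.0004] F [ 0.6 -0.5 -2.1] w 13.4 q [-0.48 -0.04  1.83  0.    1.35 -0.18]
```

View pics/s7.png

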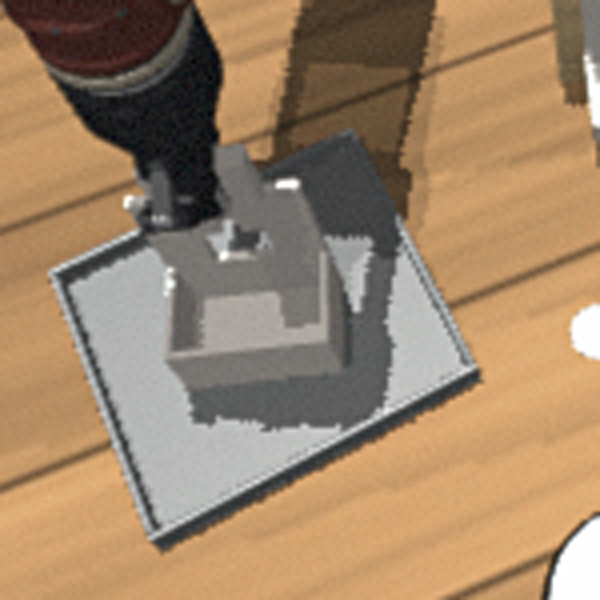

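```bash
cat > ov.py <<'E'
import sys; from h import *
# overlay pot at x,y,yaw,z on scene & top
x,y,yaw,z=[float(v) for v in sys.argv[1:5]]; tag=sys.argv[5]
L=np.array([(0,-50,0),(0,50,0),(66,50,0),(66,-50,0),(66,50,58),(66,-50,58),(0,-50,150),(0,50,150),(6,50,150),(6,-50,150),(0,-30,200),(0,30,200),(14,30,200),(14,-30,200),(6,-50,58),(6,50,58)],float)
c,s=np.cos(yaw),np.sin(yaw); P=np.c_[c*L[:,0]-s*L[:,1]+x,s*L[:,0]+c*L[:,1]+y,L[:,2]+z]
for n,(r,q) in {'scene':(190,90),'top':(80,290)}.items():
    I=cv2.resize(capture(n)[r:r+150,q:q+150],None,fx=4,fy=4,interpolation=cv2.INTER_CUBIC)
    for u in proj(n,P): cv2.circle(I,tuple(np.round((u-[q,r]+.5)*4-.5).astype(int)),2,(0,0,255),-1)
    cv2.imwrite(f'pics/{n}_{tag}.png',I)
E
python3 - <<'E'
import numpy as np
b=np.array([497.15,185.1]);c,s=np.cos(-.297),np.sin(-.297); o=b+[-s*75,c*75]; d=np.array([529.4,-190.6])-[526.5,257.6]; print(o+d)
E
python3 ov.py 522.0 -191.4 -0.297 5 a
```

```text
[ 521.99896537 -191.38359379]
```

View pics/scene_a.png

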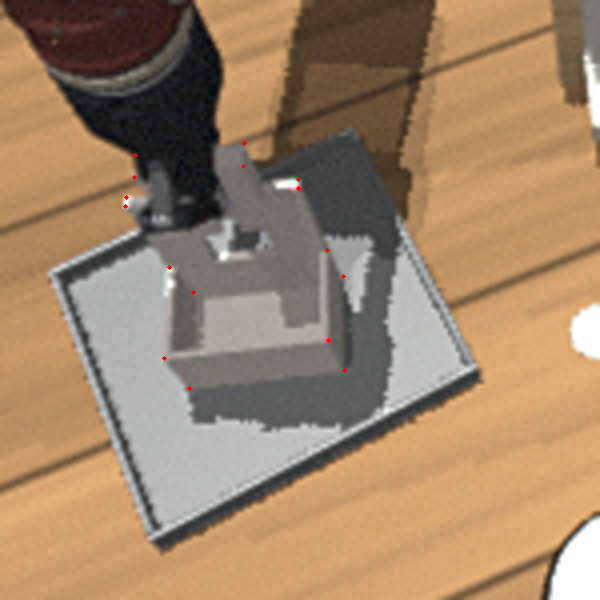

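The model at floor height matches the picture. One more small press to confirm contact.

arm_command --motion '[[[0.0005,0,0,0,-0.02,0.1,1],[0,0,0,0,0,0.1,1]]]'

```text
clock: 11.12
tool_pos: [530.7, -191.4, 159.6]
orientation: [[0.29, 0.957, 0.006], [0.957, -0.29, -0.003], [-0.001, 0.007, -1.0]]
ft_force: [-11.1, 5.6, 21.3]
grip_width: 13.2
```

arm_command --motion '[[[0,0,0,0,0,-0.01,1],[0,0,0,0,0,0,1],[0,0,0,0,0,0,1]]]'

```text
clock: 11.37
tool_pos: [530.5, -191.3, 160.0]
orientation: [[0.29, 0.957, 0.006], [0.957, -0.29, -0.003], [-0.001, 0.007, -1.0]]
ft_force: [0.4, -0.5, -2.4]
grip_width: 13.4
```

arm_command --motion '[[[0,0,0,0,0,0,0.6],[0,0,0,0,0,0,0.5],[0,0,0,0,0,0,0.3],[0,0,0,0,0,0,0],[0,0,0,0,0,0,-0.3],[0,0,0,0,0,0,-0.3],[0,0,0,0,0,0,-0.3]]]'

```text
clock: 11.95
tool_pos: [529.9, -191.1, 157.6]
orientation: [[0.29, 0.957, 0.005], [0.957, -0.29, -0.002], [-0.001, 0.005, -1.0]]
ft_force: [-0.5, 0.4, -0.2]
grip_width: 55.6
```

```bash
python3 ov.py 523.0 -192.1 -0.297 5 b; python3 - <<'E'
from h import *
cv2.imwrite('pics/w8.png',capture('wrist'))
E
```

```text
(no output)
```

View pics/scene_b.png

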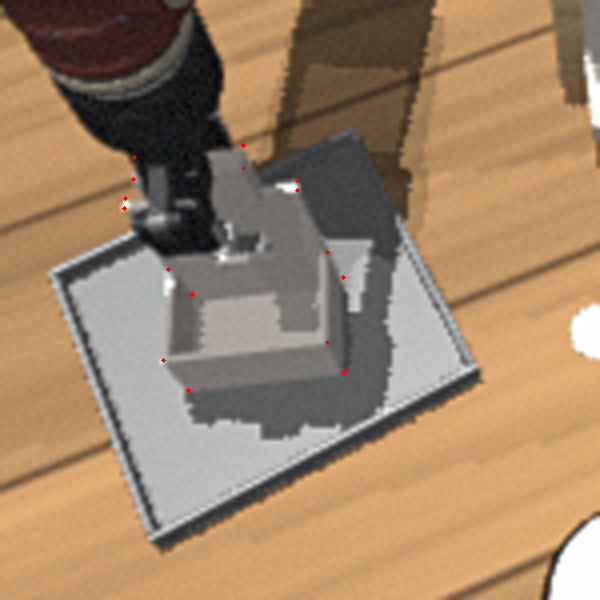

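View pics/w8.png

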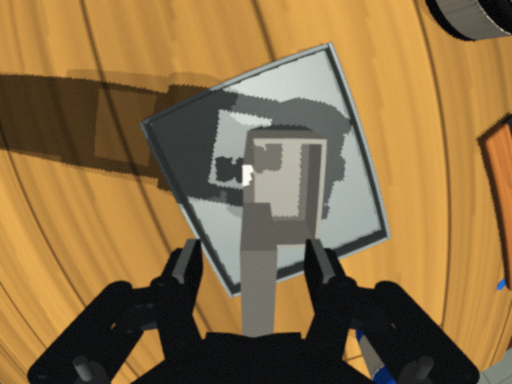

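The pot stands on the tray floor, matching the model, and the tab is between the open fingers with clear gaps on both sides. I'll raise the tool straight up.

arm_command --motion '[[[0,0,0,0,0,-0.1,-0.6],[0,0,0,0,0,-0.25,-0.6],[0,0,0,0,0,-0.4,-0.6],[0,0,0,0,0,-0.5,-0.6],[0,0,0,0,0,-0.5,-0.6],[0,0,0,0,0,-0.5,-0.6],[0,0,0,0,0,-0.5,-0.6],[0,0,0,0,0,-0.5,-0.6],[0,0,0,0,0,-0.5,-0.6],[0,0,0,0,0,-0.3,-0.6],[0,0,0,0,0,0,-0.6]]]'

```text
clock: 13.02
tool_pos: [528.5, -190.4, 334.7]
orientation: [[0.29, 0.957, 0.008], [0.957, -0.29, -0.003], [-0.001, 0.008, -1.0]]
ft_force: [0.5, 0.1, -0.3]
grip_width: 68.1
```

```bash
python3 ov.py 523.0 -192.1 -0.297 5 c; python3 - <<'E'
from h import *
a=capture('scene');cv2.imwrite('pics/s9.png',cv2.resize(a,None,fx=1.5,fy=1.5,interpolation=cv2.INTER_CUBIC))
E
```

```text
(no output)
```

View pics/scene_c.png

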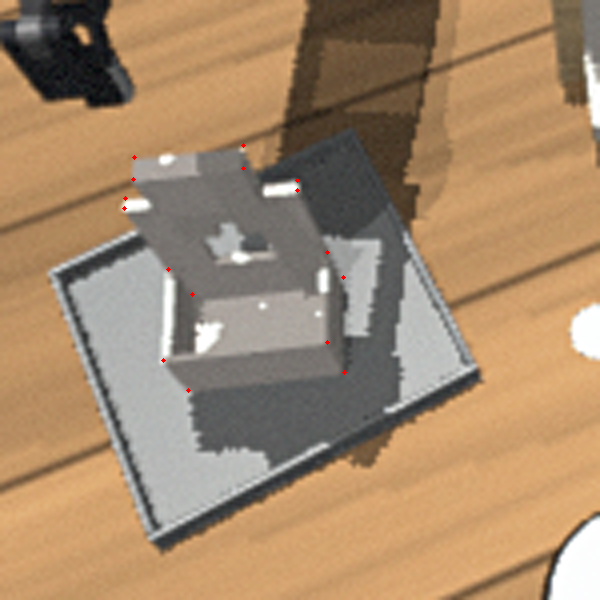

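View pics/s9.png

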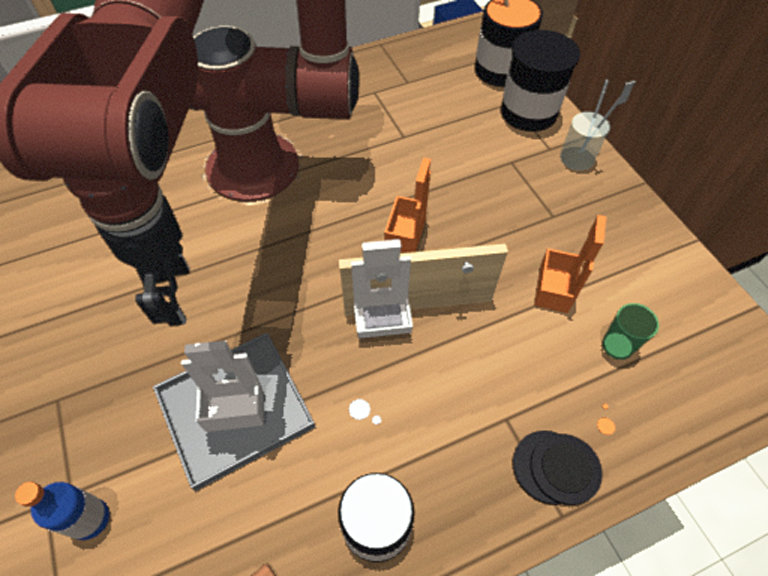

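The pot stands upright in the tray with its corners on the model points. The dish hangs where it was, and the gripper is clear. Handing in.

```bash
python3 -c "
from h import *
print(manip.finish_job())"
```

```text
the job is handed in; nothing more can be done
None
```

I took the deep pot off its screw, set it down upright inside the grey drip tray and let go. The job was handed in at about 13 s of the 42 s limit, and no verdict was reported.

**How it went:** I gripped the tab with 50 N, raised the pot about 33 mm and drew it out about 120 mm from the board. I then lowered it to the tray floor; the last press read 21 N upward at the wrist, and I relaxed it before opening the fingers.

**Last checks:**
- **Pot:** its visible corners match a level model standing at tray-floor height, about 30 mm behind the tray's centre.
- **Dish:** in the last picture it hangs at its starting position; I checked this by eye only.
- **Gripper:** it is open and about 130 mm above the pot, with the wrist force near zero.

**What disagreed:** during lowering, the small downward steps stopped having effect and the tool crept about 5 mm along +x, with no clear contact force until that last press. The pot stayed well within the tray.

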